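# Close and lock the mixer's drive-port cover

### The job

The sliding cover of the mixer's drive port has been left open. Slide it fully home over the port, then push each of its two red sprung studs in as far as it goes and turn it a quarter turn clockwise until it locks, without forcing it, and let go. Leave the speed knob and the things around the mixer as they are.

Things in the scene. Friction and masses are not known exactly. Their poses are not given: they have to be found in the camera images.
- mixer: sage-green mixer, fixed: deck 280 (x) x 340 (y) mm, top 100 mm above the counter; at its -y end a tower (x -30..130, y -170..-75) with tilted-up head to 420 mm high (x -50..160). Origin on the counter under the deck's centre; x away from the robot side, y left, z up. Black port 56 mm wide at x 22, y 95. With the cover home the studs stand at x -40, y 140 and y 50.
- cover (a joint): flat pale metal cover 120 (x) x 130 (y) x 5 mm, top face 9 mm above the deck, sliding along the mixer's +x between rails 12 mm high; m, 0 = open, 0.070 = fully home at its hard stop. About 2.5 N moves it; it stays where left. Two red studs stand on it 90 mm apart; either is the handle to slide it by. Unless the cover is home, a stud meets solid metal 0 to 10 mm down and must not be pressed.
- wing_left (a point): centre of the left (mixer's +y) red stud's wing, a bar 9 mm thick, 34 long, 18 tall, on a disc 30 mm wide, 5 thick whose top is 9 mm below this point. Stud out: this point is 147 mm above the counter, 38 mm above the cover's top face, with 24 mm of bare stem under the disc. Site y axis runs along the wing, z up. Unlocked, the wing lies along the mixer's y; locked, along its x.
- wing_right (a point): centre of the right (mixer's -y) red stud's wing, a bar 9 mm thick, 34 long, 18 tall, on a disc 30 mm wide, 5 thick whose top is 9 mm below this point. Stud out: this point is 147 mm above the counter, 38 mm above the cover's top face, with 24 mm of bare stem under the disc. Site y axis runs along the wing, z up. Unlocked, the wing lies along the mixer's y; locked, along its x.
- home_left (a point): fixed point of the mixer where wing_left is when the cover is fully home and that stud is out (mixer frame -40, 140, 147 mm).
- home_right (a point): fixed point of the mixer where wing_right is when the cover is fully home and that stud is out (mixer frame -40, 50, 147 mm).
- plunger_left (a joint): depth of the left stud pushed straight down, m, 0 = out. Spring: 4 N plus 0.3 N per mm. It can turn only from a depth of 9.3 to 19.3 mm, different each time and for each stud, not visible; 1.5 mm deeper is a hard floor. Push till the floor is felt above the spring's 7 to 10 N and stay within 1 mm of it while turning. Turned fully and let go, it rises 3.5 mm into a notch and stays.
- plunger_right (a joint): depth of the right stud pushed straight down, m, 0 = out. Spring: 4 N plus 0.3 N per mm. It can turn only from a depth of 9.3 to 19.3 mm, different each time and for each stud, not visible; 1.5 mm deeper is a hard floor. Push till the floor is felt above the spring's 7 to 10 N and stay within 1 mm of it while turning. Turned fully and let go, it rises 3.5 mm into a notch and stays.
- stud_left (a joint): angle of the left stud about its vertical axis, rad, growing clockwise seen from above; 0 = wing across the slide (unlocked), 1.57 = locked, with about 0.1 play each way in the notch and a hard stop just beyond.
- stud_right (a joint): angle of the right stud about its vertical axis, rad, growing clockwise seen from above; 0 = wing across the slide (unlocked), 1.57 = locked, with about 0.1 play each way in the notch and a hard stop just beyond.
- receptacle_left: fixed steel receptacle hidden in the deck below home_left, with slot, notch and floor for that stud's cross pin; origin on the deck's top face. Only the pin touches it. Forcing the stud means loading this with more than 20 N (beyond the spring at the floor, or by turning against a wall: about 0.15 N m).
- receptacle_right: fixed steel receptacle hidden in the deck below home_right, with slot, notch and floor for that stud's cross pin; origin on the deck's top face. Only the pin touches it. Forcing the stud means loading this with more than 20 N (beyond the spring at the floor, or by turning against a wall: about 0.15 N m).
- speed (a joint): the mixer's black speed knob, 40 mm wide, on the tower's front face 180 mm above the counter; rad, 0 = off. To be left alone.
- bowl: orange plastic mixing bowl, 210 mm wide, 100 mm high, standing on the counter; origin at its underside. Bystander.
- paddle: flat steel mixer paddle, 170 x 100 x 22 mm, lying on the counter; origin under its middle. Bystander.
- crock: white ceramic utensil crock, 110 mm wide, 140 mm high with utensils standing up to 275 mm; origin at its underside. Bystander.
- jar: small amber glass jar, 48 mm wide, 70 mm high, standing on the mixer's deck along its far edge; origin at its underside. Bystander.

How it is judged:
By the outcome, as a careful person would: the job done as asked, in the order asked, and still so for the second after the job is handed in, with the robot touching nothing.
It also fails if it takes over 61 s, if anything falls off the work surface, if the arm or the gripper's body presses on something with over 40 N, if the wrist force passes 120 N, or if a joint passes its speed limit or range.

### The arm

A 6-joint arm with a two-finger parallel gripper is mounted at the origin on the work surface. World frame = base frame: x ahead of the robot, y to its left, z up, the work surface at z = 0. Lengths are in m, angles in rad, forces in N, time in s.
With the tool pointing down it reaches from about 0.425 to 0.95 m from the base axis. Payload 3.5 kg.
Tool frame: the origin (TCP) lies midway between the tips of the shut fingers; the grasp point (between the pads) lies ctrl.grasp_offset behind it (ctrl.grasp_offset is the distance from the TCP to the grasp point, in m); x points along the fingers, y is the direction in which the jaws open and shut, and the axes are right-handed (so a half turn about x gives the same grasp; the last joint's range is limited). The gripper opens to 85 mm and grips with 20 to 120 N. Pads are 22 mm wide; open, the fingers measure 114 mm over their backs; the gripper's body (76 mm by 85 mm) begins 54 mm behind the grasp point. The pads swing forward as they close: fully open they stand 13 mm farther back than shut.
Start: joints at [-1.47, 0.286, 1.577, -0, 1.279, -0.15], TCP at [0.168, -0.654, 0.231] pointing down, gripper open.
Joint ranges: [-2.77, 2.77], [-0.9, 2.22], [0.21, 2.48], [-1.53, 4.67], [0.24, 2.81], [-2.84, 2.84]. Speed limits (rad/s): [2.79, 2.79, 3.14, 3.14, 3.14, 3.14].

### API

Orientations are given as a unit quaternion [x, y, z, w].
In Python, from plant import readout, read_camera, sign_off, ctrl gives the robot as it stands.
- The arm moves only by the tool drive_tool, never from a script. Its argument "steps" is a list of rows, each a list of 5 numbers: the shift along the tool's x, y, z in cm, then the turn about the tool's x in degrees, then the opening, from 0 (shut) to 1 (fully open). A call has 1 to 10 rows; each row shifts and turns the commanded pose from where the row before left it, along the tool's axes as they then stand; what a row does not reach is not made up. A row lasts 1/10 s, in which the tool goes at most 50 mm and 8.59 degrees, less where a joint would pass 70% of its speed; a pose out of reach is approached as far as the arm can. A call is refused whole if a number of a shift passes 5 or a number of a turn 8.59, either way. A call with a gripper value outside its range is refused whole. The fingers move at their own pace and stop on an object; "force" is the grip in N (left out, the last holds). Time passes only in rows, so rows that do not move let the fingers close. It gives the time, the measured TCP pose, the force and the opening at its end, in the units of the state.
- readout.get_state(): the state, without advancing time (a new reading comes with each control period).
- read_camera(name): name is "scene" or "top"; returns a dict with "frame" (384x512x3 uint8, red, green, blue), "vertical_fov" (degrees; the focal length in pixels is half the picture's height over the tangent of half this angle, whatever the lens; pixels are square), "cx", "cy" (the principal point, pixels), "eye" and "orientation" of the camera in the world. Camera axes: x right, y up, looking along -z (the intrinsics and any distortion apply to the point x, -y, -z); pixel columns grow to the right and rows downward; lengths in m; the calibration is good to about 2 mm. A picture is of the moment at which its call begins. There is no depth.
- sign_off(): hands the job in, once; it reports no verdict.
The state is a dict: "time": time; "qpos": joint angles; "dq": joint speeds; "joint_efforts": joint torques, N m; "eef_pos": TCP position; "tcp_rot": TCP orientation; "contact_force": force on the tool from outside, world axes, zero at the start; "wrist_torque": the same for the moment, N m; "opening": opening from 0.0 (shut) to 1.0 (fully open).
Only numpy, scipy, OpenCV 4.12 (cv2) and the standard library are available. Lean on these libraries where they do the work, as an engineer would, in place of code of your own. Each camera call takes 0.05 s, during which the arm holds its last target. There are 200 camera calls.

## Working session

There is one attempt and no reset: what is moved stays moved. The work goes in short steps, Python scripts to look and compute and a tool call to move; the robot and the scene stay as the last step left them, time stands still between calls to the robot, and variables do not carry over. Pictures are saved under pics/ and viewed, about 8 in all and at most 12, crops included, and the job is handed in when it is done.

Besides the shell and the picture viewer there is one more tool, called after "Request:" as name([rows], argument=value, ...), one row to a line, values as JSON. drive_tool: Moves the arm, as the interface text tells. Its arguments: {"type":"object","properties":{"steps":{"type":"array","items":{"type":"array","items":{"type":"number"}}},"force":{"type":"number"}},"required":["steps"]}

```bash
mkdir -p pics; ls; python3 - <<'E'
from plant import readout, read_camera, ctrl
import cv2,pickle
print(readout.get_state(), ctrl.grasp_offset)
d={}
for n in("scene","top"):
    c=read_camera(n); d[n]=c
    cv2.imwrite(f"pics/{n}0.png",c["frame"][...,::-1]); print({k:v for k,v in c.items() if k!="frame"})
pickle.dump(d,open("c0.pkl","wb"))
E
```

```text
pics
{'time': 0.0, 'qpos': array([-1.47000788e+00,  2.87153093e-01,  1.57817398e+00,  1.40388163e-05,
        1.27859551e+00, -1.50004458e-01]), 'dq': array([-1.01089736e-03, -1.68657724e-05, -4.98332922e-04,  1.42572758e-03,
       -2.19942325e-04, -6.23641858e-05]), 'joint_efforts': array([ 2.27362943e-04, -4.05976331e+01, -2.92627984e+01, -4.24699840e-05,
        5.77885075e-03,  6.87490214e-06]), 'eef_pos': array([ 0.16747869, -0.65321787,  0.22995719]), 'tcp_rot': array([ 0.70157942,  0.08925839, -0.70152938,  0.08761162]), 'contact_force': array([ 0.27907283, -0.51011238,  0.14234678]), 'wrist_torque': array([ 0.01210353, -0.04206035, -0.05227777]), 'opening': 1.001602059515194} 0.0187
{'vertical_fov': 50.384006459909855, 'cx': 256.11979444070164, 'cy': 193.47846325652142, 'eye': array([1.02188149, 0.28053712, 1.14494427]), 'orientation': array([0.12140184, 0.22942624, 0.86056636, 0.43823594])}
{'vertical_fov': 46.7852135497878, 'cx': 259.3123763155775, 'cy': 194.05339281460456, 'eye': array([ 0.33318086, -0.04020623,  1.53743077]), 'orientation': array([-0.05167441,  0.05979456,  0.70821531, -0.70155929])}
```

View pics/scene0.png

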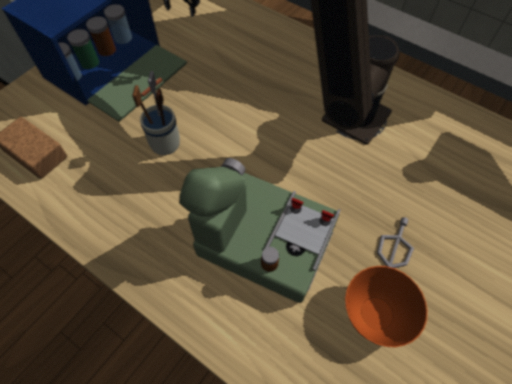

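View pics/top0.png

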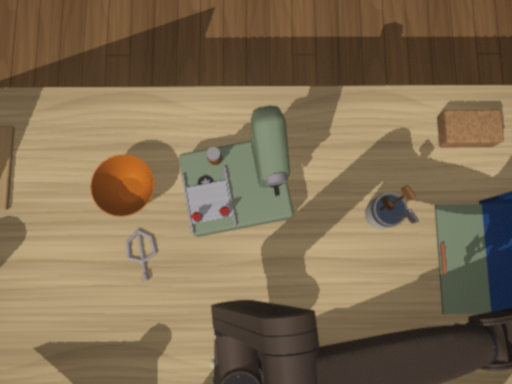

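The scene view shows the mixer with red studs at (297,203) and (327,215). In the top view they are at (197,216) and (225,211), with deck corners near (179,155), (196,235) and (293,217). The tower is on the right (-y) side.

```bash
cat > h.py <<'E'
import numpy as np, cv2
from scipy.spatial.transform import Rotation as R
def ray(c,u,v):
    f=192/np.tan(np.radians(c["vertical_fov"]/2))
    d=R.from_quat(c["orientation"]).apply([(u-c["cx"])/f,-(v-c["cy"])/f,-1]); return c["eye"],d/np.linalg.norm(d)
def onz(c,u,v,z):
    e,d=ray(c,u,v); return e+d*(z-e[2])/d[2]
def tri(rs):
    A=sum(np.eye(3)-np.outer(d,d) for e,d in rs); b=sum((np.eye(3)-np.outer(d,d))@e for e,d in rs)
    p=np.linalg.solve(A,b); return p,[np.linalg.norm(np.cross(p-e,d))*1e3 for e,d in rs]
def reds(c,box):
    x0,y0,x1,y1=box; hsv=cv2.cvtColor(c["frame"],cv2.COLOR_RGB2HSV); h,s,v=cv2.split(hsv)
    m=(((h<6)|(h>172))&(s>150)&(v>60)).astype(np.uint8); k=np.zeros_like(m);k[y0:y1,x0:x1]=m[y0:y1,x0:x1]
    n,l,st,ce=cv2.connectedComponentsWithStats(k)
    return [(st[i][:5].tolist(),ce[i].round(2).tolist()) for i in range(1,n) if st[i][4]>8]
E
python3 - <<'E'
from h import *; import pickle
d=pickle.load(open("c0.pkl","rb"))
T,S=d["top"],d["scene"]
rt=reds(T,(185,195,245,230)); rs=reds(S,(280,185,345,230)); print(rt,rs)
for _,a in rt:
  for _,b in rs: print(tri([ray(T,*a),ray(S,*b)]), onz(T,*a,.142), onz(S,*b,.142))
# deck outline (green) in top
h=cv2.cvtColor(T["frame"],cv2.COLOR_RGB2HSV)
print(h[200,260],h[160,190],h[228,200])
for n,c,b in(("t",T,(165,95,305,245)),("s",S,(175,150,350,310))):
    im=c["frame"][b[1]:b[3],b[0]:b[2],::-1]; k=4 if n=="t" else 4
    im=cv2.resize(im,None,fx=k,fy=k,interpolation=cv2.INTER_CUBIC); cv2.imwrite(f"pics/z{n}.png",im)
E
```

```text
[([220, 208, 9, 7, 48], [224.21, 210.69]), ([192, 213, 9, 7, 46], [196.46, 215.87])] [([292, 199, 11, 5, 28], [296.96, 200.93]), ([293, 204, 7, 4, 15], [295.93, 206.0]), ([322, 211, 12, 6, 33], [327.52, 213.36]), ([323, 217, 7, 4, 17], [325.94, 218.47])]
(array([0.50189614, 0.05411371, 0.14827905]), [np.float64(0.46058626551855425), np.float64(0.4605862655186295)]) [0.50285057 0.05411899 0.142     ] [0.49842477 0.05310754 0.142     ]
(array([0.50489364, 0.05552626, 0.12438426]), [np.float64(0.2379958361930241), np.float64(0.237995836193097)]) [0.50285057 0.05411899 0.142     ] [0.51371859 0.0596222  0.142     ]
(array([0.49066165, 0.09831302, 0.13264048]), [np.float64(45.535483101979125), np.float64(45.5354831019791)]) [0.50285057 0.05411899 0.142     ] [0.48151956 0.14289281 0.142     ]
(array([0.49375462, 0.09982314, 0.10746604]), [np.float64(45.34311858578399), np.float64(45.34311858578405)]) [0.50285057 0.05411899 0.142     ] [0.49767821 0.14751493 0.142     ]
(array([0.50186744, 0.09919498, 0.18976599]), [np.float64(41.19290052203719), np.float64(41.19290052203718)]) [0.48718978 0.14154051 0.142     ] [0.49842477 0.05310754 0.142     ]
(array([0.50481791, 0.10131301, 0.16786486]), [np.float64(42.09324349093586), np.float64(42.09324349093585)]) [0.48718978 0.14154051 0.142     ] [0.51371859 0.0596222  0.142     ]
(array([0.48582392, 0.14225771, 0.14865783]), [np.float64(1.7000676233521579), np.float64(1.7000676233521859)]) [0.48718978 0.14154051 0.142     ] [0.48151956 0.14289281 0.142     ]
(array([0.48884335, 0.14451443, 0.12449334]), [np.float64(0.7453136497454629), np.float64(0.7453136497454733)]) [0.48718978 0.14154051 0.142     ] [0.49767821 0.14751493 0.142     ]
[ 46  46 139] [ 43  47 135] [ 42  46 139]
```

View pics/zt.png

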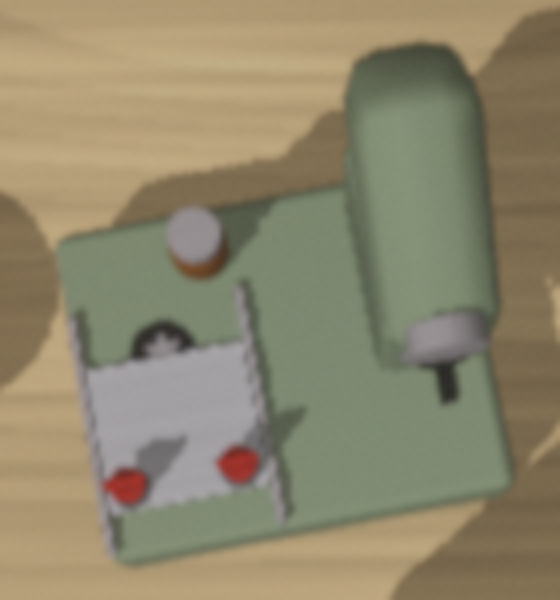

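View pics/zs.png

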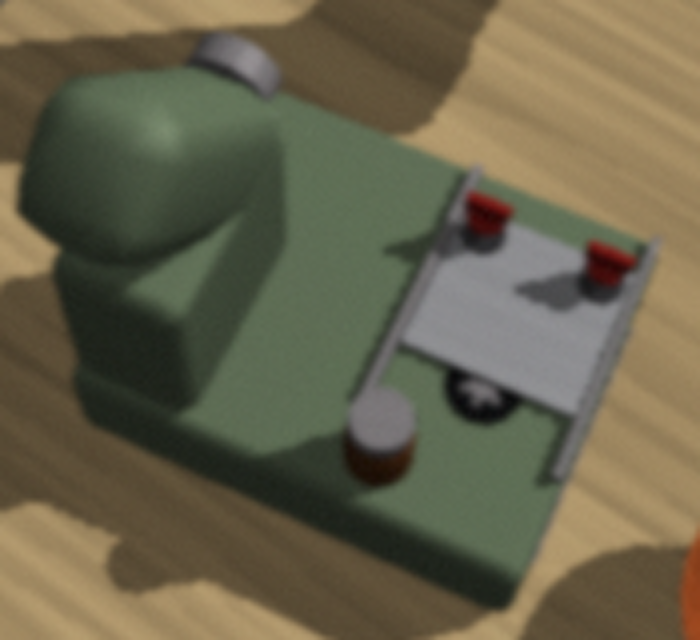

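Zoomed crops: the wings lie along the cover's y, and the right and left studs triangulate cleanly (z≈148 mm). The jar stands at the far edge, clear of the cover's path. Next I work out yaw and moves.

```bash
cat >> h.py <<'E'
def pose():
    from plant import readout
    s=readout.get_state(); r=R.from_quat(s["tcp_rot"]); M=r.as_matrix()
    return s,M
def show(target=None,yaw=None):
    s,M=pose(); print("t",round(s["time"],2),"p",s["eef_pos"].round(4),"q",s["qpos"].round(2),"F",s["contact_force"].round(1),"T",s["wrist_torque"].round(2),"op",round(s["opening"],3))
    print("yaw of tool y",np.degrees(np.arctan2(M[1,1],M[0,1])).round(2),"toolx",M[:,0].round(3))
    if target is not None: print("shift tool cm",(M.T@(np.array(target)-s["eef_pos"])*100).round(2))
E
python3 - <<'E'
from h import *; import pickle
d=pickle.load(open("c0.pkl","rb")); T=d["top"]
c=[onz(T,*p,.1) for p in((193,235.5),(292.5,217.5),(180.5,155))]
print([x.round(3) for x in c]); 
a=c[0]-c[1]; b=c[2]-c[0]; print(np.linalg.norm(a),np.linalg.norm(b),np.degrees(np.arctan2(-a[0],a[1])),np.degrees(np.arctan2(b[1],b[0])))
m=d["top"]["frame"]; h=cv2.cvtColor(m,cv2.COLOR_RGB2HSV)
print("crock",onz(T,387,210,.14),"bowl",onz(T,123,185,.1))
show([.5019,.0541,.231])
E
```

```text
[array([0.428, 0.157, 0.1  ]), array([ 0.484, -0.165,  0.1  ]), array([0.695, 0.202, 0.1  ])]
0.32729094356147104 0.2708330303524 9.738741623308181 9.551326534720634
crock [ 0.50065021 -0.46298754  0.14      ] bowl [0.59574499 0.38875993 0.1       ]
t 0.1 p [ 0.1675 -0.6533  0.2301] q [-1.47  0.29  1.58  0.    1.28 -0.15] F [-0.6  0.5 -0.7] T [0.03 0.01 0.02] op 1.003
yaw of tool y -75.63 toolx [-0.     0.002 -1.   ]
shift tool cm [ 5.000e-02 -6.023e+01 -4.995e+01]
```

Request:
drive_tool([
  [0, -2.9, -2.93, 0, 0.4],
  [0, -2.9, -2.93, 0, 0.4],
  [0, -2.9, -2.93, 0, 0.4],
  [0, -2.9, -2.93, 0, 0.4],
  [0, -2.9, -2.93, 0, 0.4],
  [0, -2.9, -2.93, 0, 0.4],
  [0, -2.9, -2.93, 0, 0.4],
  [0, -2.9, -2.93, 0, 0.4],
  [0, -2.9, -2.93, 0, 0.4],
  [0, -2.9, -2.93, 0, 0.4],
], force=40)

```text
time: 1.1
eef_pos: [0.3798, -0.2984, 0.2309]
tcp_rot: [-0.702, -0.089, 0.702, -0.088]
contact_force: [0.1, 0.1, 0.0]
opening: 0.397
```

Request:
drive_tool([
  [0, -3.13, -2.06, 0, 0.4],
  [0, -3.13, -2.06, 0, 0.4],
  [0, -3.13, -2.06, 0, 0.4],
  [0, -3.13, -2.06, 0, 0.4],
  [0, -3.13, -2.06, 0, 0.4],
  [0, -3.13, -2.06, 0, 0.4],
  [0, -3.13, -2.06, 0, 0.4],
  [0, -3.13, -2.06, 0, 0.4],
  [0, -3.13, -2.06, 0, 0.4],
  [0, -3.13, -2.06, 0, 0.4],
])

```text
time: 2.1
eef_pos: [0.5012, 0.0557, 0.2309]
tcp_rot: [-0.701, -0.089, 0.702, -0.089]
contact_force: [0.4, 0.2, -0.0]
opening: 0.4
```

Request:
drive_tool([
  [0, 0, 0, -8.56, 0.4],
  [0, 0, 0, -8.56, 0.4],
  [0, 0, 0, -8.56, 0.4],
  [0, 0, 0, -8.56, 0.4],
  [0, 0, 0, -8.56, 0.4],
  [0, 0, 0, -8.56, 0.4],
  [0, 0, 0, -8.56, 0.4],
  [0, 0, 0, -8.56, 0.4],
  [0, 0, 0, -8.56, 0.4],
  [0, 0, 0, -8.56, 0.4],
])

```text
time: 3.1
eef_pos: [0.5009, 0.0542, 0.2308]
tcp_rot: [0.453, 0.543, -0.453, 0.543]
contact_force: [0.7, 0.0, 0.5]
opening: 0.4
```

```bash
python3 -c "
from h import *
show([.5019,.0541,.142])"
```

```text
t 3.1 p [0.5009 0.0542 0.2308] q [-0.09 -0.1   1.99  0.    1.25 -0.27] F [0.7 0.  0.5] T [0.   0.   0.02] op 0.4
yaw of tool y 10.32 toolx [-0.001  0.    -1.   ]
shift tool cm [8.88 0.11 0.03]
```

Request:
drive_tool([
  [1.8, 0.1, 0, 0, 0.4],
  [1.8, 0, 0, 0, 0.4],
  [1.8, 0, 0, 0, 0.4],
  [1.5, 0, 0, 0, 0.4],
  [1.0, 0, 0, 0, 0.4],
  [0.7, 0, 0, 0, 0.4],
  [0.2, 0, 0, 0, 0.4],
  [0, 0, 0, 0, 0.4],
])

```text
time: 3.9
eef_pos: [0.5025, 0.0543, 0.1435]
tcp_rot: [0.455, 0.541, -0.455, 0.542]
contact_force: [0.0, -0.3, -0.6]
opening: 0.399
```

```bash
python3 - <<'E'
from h import *; from plant import read_camera
S=read_camera("scene"); im=S["frame"][150:270,250:410,::-1]
cv2.imwrite("pics/s1.png",cv2.resize(im,None,fx=5,fy=5,interpolation=cv2.INTER_CUBIC)); show()
E
```

```text
t 3.95 p [0.5027 0.0543 0.1439] q [-0.09  0.    2.06 -0.    1.07 -0.27] F [ 0.5 -1.  -0.2] T [ 0.01 -0.06  0.03] op 0.403
yaw of tool y 9.97 toolx [ 0.001 -0.    -1.   ]
```

View pics/s1.png

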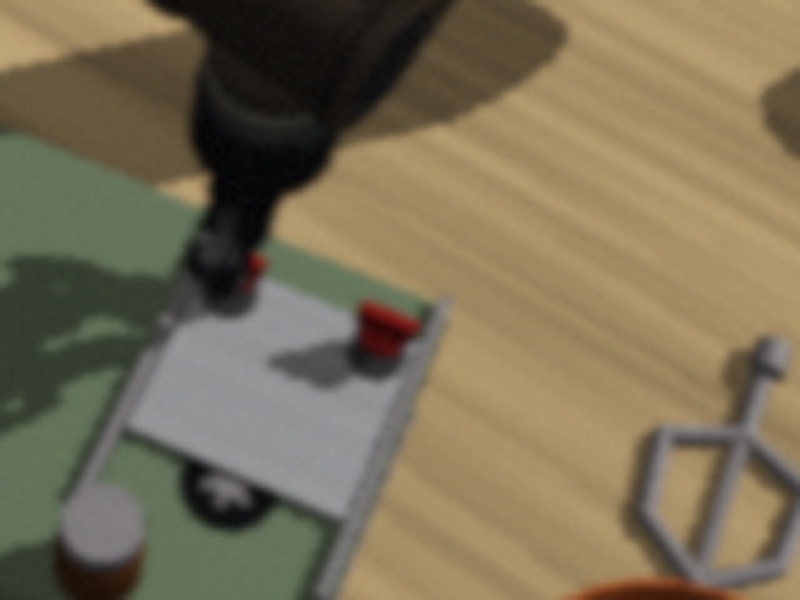

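The gripper straddles the right stud's wing, whose end shows red at (255,270). The left stud at (388,335) is clear, so I close.

Request:
drive_tool([
  [0, 0, 0, 0, 0.25],
  [0, 0, 0, 0, 0.15],
  [0, 0, 0, 0, 0.05],
  [0, 0, 0, 0, 0.0],
  [0, 0, 0, 0, 0.0],
], force=30)

```text
time: 4.45
eef_pos: [0.5033, 0.0542, 0.1443]
tcp_rot: [0.455, 0.541, -0.454, 0.542]
contact_force: [2.2, 1.4, 1.8]
opening: 0.092
```

```bash
python3 -c "
from h import *
show()"
```

```text
t 4.45 p [0.5033 0.0542 0.1443] q [-0.09  0.    2.06  0.    1.07 -0.27] F [2.2 1.4 1.8] T [ 0.09 -0.41  0.03] op 0.092
yaw of tool y 9.96 toolx [ 0.003 -0.    -1.   ]
```

Request:
drive_tool([
  [0, 0.3, 0, 0, 0],
  [0, 0.4, 0, 0, 0],
  [0, 0.4, 0, 0, 0],
  [0, 0.4, 0, 0, 0],
  [0, 0.4, 0, 0, 0],
  [0, 0.4, 0, 0, 0],
  [0, 0.4, 0, 0, 0],
  [0, 0.3, 0, 0, 0],
])

```text
time: 5.25
eef_pos: [0.5321, 0.0596, 0.1432]
tcp_rot: [0.455, 0.542, -0.455, 0.541]
contact_force: [-2.2, -0.9, 3.4]
opening: 0.089
```

```bash
python3 -c "
from h import *
show()"
```

```text
t 5.25 p [0.5321 0.0596 0.1432] q [-0.08  0.07  1.99  0.    1.08 -0.25] F [-2.2 -0.9  3.4] T [-0.12  0.46  0.  ] op 0.089
yaw of tool y 9.97 toolx [-0.  0. -1.]
```

Request:
drive_tool([
  [-0.05, 0.3, 0, 0, 0],
  [-0.05, 0.3, 0, 0, 0],
  [0, 0.3, 0, 0, 0],
  [0, 0.3, 0, 0, 0],
  [0, 0.3, 0, 0, 0],
  [0, 0.2, 0, 0, 0],
])

```text
time: 5.85
eef_pos: [0.5484, 0.0626, 0.1442]
tcp_rot: [0.454, 0.542, -0.455, 0.541]
contact_force: [-5.5, 0.0, 3.8]
opening: 0.093
```

```bash
python3 -c "
from h import *
show()"
```

```text
t 5.85 p [0.5484 0.0626 0.1442] q [-0.07  0.11  1.95  0.    1.08 -0.24] F [-5.5  0.   3.8] T [-0.09  1.22  0.02] op 0.093
yaw of tool y 9.97 toolx [-0.001  0.    -1.   ]
```

Request:
drive_tool([
  [-0.05, 0.1, 0, 0, 0],
  [0, 0.1, 0, 0, 0],
  [0, 0, 0, 0, 0],
])

```text
time: 6.15
eef_pos: [0.5486, 0.0627, 0.1439]
tcp_rot: [0.453, 0.543, -0.456, 0.54]
contact_force: [-7.1, -1.6, 3.6]
opening: 0.092
```

```bash
python3 - <<'E'
from h import *; from plant import read_camera
S=read_camera("scene"); im=S["frame"][150:270,250:410,::-1]
cv2.imwrite("pics/s2.png",cv2.resize(im,None,fx=5,fy=5,interpolation=cv2.INTER_CUBIC)); show()
E
```

```text
t 6.2 p [0.5485 0.0627 0.1439] q [-0.07  0.11  1.95 -0.    1.09 -0.24] F [-7.4  0.   3.5] T [-0.15  1.24  0.  ] op 0.092
yaw of tool y 9.99 toolx [-0.006 -0.    -1.   ]
```

View pics/s2.png

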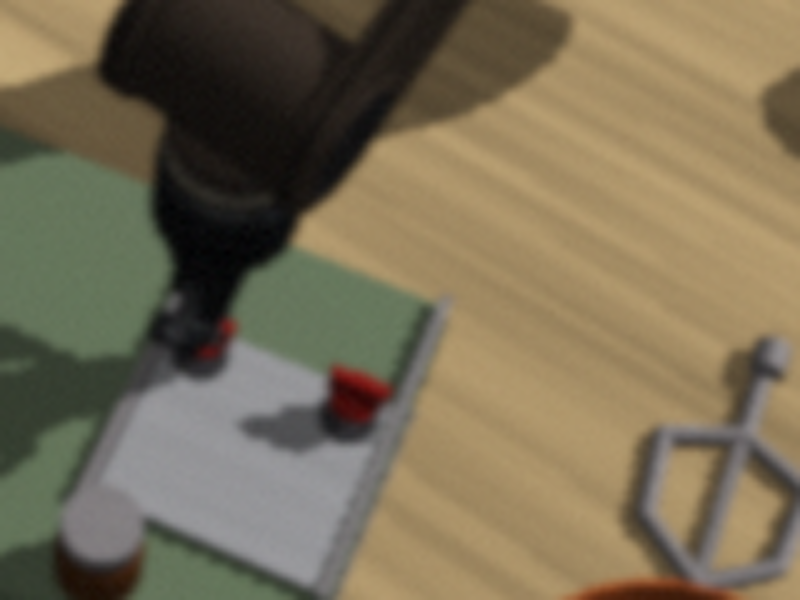

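The cover now hides the port, it hit a hard stop at about 46 mm (the deck geometry predicted roughly that), and the jar is untouched. I ease the pull and start pressing.

Request:
drive_tool([
  [0, -0.1, 0, 0, 0],
  [0, -0.1, 0, 0, 0],
  [0.2, 0, 0, 0, 0],
  [0.2, 0, 0, 0, 0],
  [0.2, 0, 0, 0, 0],
  [0.2, 0, 0, 0, 0],
  [0.1, 0, 0, 0, 0],
  [0, 0, 0, 0, 0],
], force=50)

```text
time: 7.0
eef_pos: [0.5484, 0.0626, 0.1361]
tcp_rot: [0.455, 0.542, -0.455, 0.541]
contact_force: [-4.9, 0.3, 6.1]
opening: 0.088
```

```bash
python3 -c "
from h import *
show()"
```

```text
t 7.0 p [0.5484 0.0626 0.1361] q [-0.07  0.12  1.96  0.    1.07 -0.24] F [-4.9  0.3  6.1] T [ 0.06  1.01 -0.02] op 0.088
yaw of tool y 9.97 toolx [-0.001  0.    -1.   ]
```

Request:
drive_tool([
  [0.1, -0.05, 0, 0, 0],
  [0.1, 0, 0, 0, 0],
  [0, 0, 0, 0, 0],
])

```text
time: 7.3
eef_pos: [0.5483, 0.0626, 0.1345]
tcp_rot: [0.455, 0.542, -0.454, 0.542]
contact_force: [-4.5, 0.4, 6.7]
opening: 0.088
```

Request:
drive_tool([
  [0.1, 0, 0, 0, 0],
  [0.1, 0, 0, 0, 0],
  [0, 0, 0, 0, 0],
])

```text
time: 7.6
eef_pos: [0.5483, 0.0626, 0.1326]
tcp_rot: [0.455, 0.542, -0.454, 0.542]
contact_force: [-4.7, 0.3, 5.9]
opening: 0.083
```

Request:
drive_tool([
  [0.1, 0, 0, 0, 0],
  [0.1, 0, 0, 0, 0],
  [0, 0, 0, 0, 0],
])

```text
time: 7.9
eef_pos: [0.5484, 0.0626, 0.1308]
tcp_rot: [0.455, 0.542, -0.454, 0.542]
contact_force: [-5.0, 0.4, 7.2]
opening: 0.087
```

Request:
drive_tool([
  [0.1, 0, 0, 0, 0],
  [0.0, 0, 0, 0, 0],
  [0, 0, 0, 0, 0],
])

```text
time: 8.2
eef_pos: [0.5484, 0.0626, 0.1299]
tcp_rot: [0.455, 0.542, -0.454, 0.542]
contact_force: [-4.7, 1.6, 7.8]
opening: 0.082
```

Request:
drive_tool([
  [0.1, 0, 0, 0, 0],
  [0.0, 0, 0, 0, 0],
])

```text
time: 8.4
eef_pos: [0.5484, 0.0626, 0.1289]
tcp_rot: [0.455, 0.542, -0.454, 0.542]
contact_force: [-5.2, 0.6, 7.3]
opening: 0.084
```

Request:
drive_tool([
  [0.1, 0, 0, 0, 0],
  [0.0, 0, 0, 0, 0],
])

```text
time: 8.6
eef_pos: [0.5484, 0.0625, 0.128]
tcp_rot: [0.455, 0.542, -0.454, 0.542]
contact_force: [-5.6, 0.6, 8.7]
opening: 0.085
```

Request:
drive_tool([
  [0.1, 0, 0, 0, 0],
  [0.0, 0, 0, 0, 0],
])

```text
time: 8.8
eef_pos: [0.5484, 0.0625, 0.1271]
tcp_rot: [0.455, 0.542, -0.454, 0.542]
contact_force: [-5.8, 0.8, 8.1]
opening: 0.085
```

Request:
drive_tool([
  [0.1, 0, 0, 0, 0],
  [0.0, 0, 0, 0, 0],
])

```text
time: 9.0
eef_pos: [0.5484, 0.0625, 0.1261]
tcp_rot: [0.455, 0.542, -0.454, 0.542]
contact_force: [-6.6, 0.9, 8.7]
opening: 0.091
```

Request:
drive_tool([
  [0.1, 0, 0, 0, 0],
  [0.0, 0, 0, 0, 0],
])

```text
time: 9.2
eef_pos: [0.5484, 0.0625, 0.1252]
tcp_rot: [0.455, 0.542, -0.454, 0.542]
contact_force: [-5.0, 0.3, 9.2]
opening: 0.085
```

Request:
drive_tool([
  [0.1, 0, 0, 0, 0],
  [0.0, 0, 0, 0, 0],
])

```text
time: 9.4
eef_pos: [0.5485, 0.0625, 0.1244]
tcp_rot: [0.455, 0.542, -0.454, 0.542]
contact_force: [-6.3, 1.2, 9.9]
opening: 0.088
```

Request:
drive_tool([
  [0.1, 0, 0, 0, 0],
  [0.0, 0, 0, 0, 0],
])

```text
time: 9.6
eef_pos: [0.5486, 0.0626, 0.1242]
tcp_rot: [0.455, 0.542, -0.454, 0.542]
contact_force: [-8.9, 0.8, 12.7]
opening: 0.087
```

Request:
drive_tool([
  [0.1, 0, 0, 0, 0],
  [0.0, 0, 0, 0, 0],
])

```text
time: 9.8
eef_pos: [0.5487, 0.0626, 0.1241]
tcp_rot: [0.455, 0.542, -0.455, 0.542]
contact_force: [-9.8, 0.8, 17.1]
opening: 0.09
```

Request:
drive_tool([
  [-0.1, -0.15, 0, 0, 0],
  [0.0, 0, 0, 0, 0],
])

```text
time: 10.0
eef_pos: [0.5483, 0.0625, 0.1244]
tcp_rot: [0.456, 0.54, -0.453, 0.543]
contact_force: [-3.5, 2.0, 9.7]
opening: 0.09
```

Request:
drive_tool([
  [0, 0, 0, 4, 0],
  [0, 0, 0, 5, 0],
  [0, 0, 0, 5, 0],
  [0, 0, 0, 5, 0],
])

```text
time: 10.4
eef_pos: [0.5485, 0.0625, 0.1244]
tcp_rot: [0.54, 0.457, -0.537, 0.459]
contact_force: [-3.5, 2.1, 10.4]
opening: 0.085
```

```bash
python3 -c "
from h import *
show()"
```

```text
t 10.4 p [0.5485 0.0625 0.1244] q [-0.07  0.13  1.97  0.    1.04  0.09] F [-3.5  2.1 10.4] T [0.35 0.88 0.01] op 0.085
yaw of tool y -9.25 toolx [ 0.005  0.001 -1.   ]
```

Request:
drive_tool([
  [0, 0, 0, 6, 0],
  [0, 0, 0, 6, 0],
  [0, 0, 0, 6, 0],
  [0, 0, 0, 6, 0],
  [0, 0, 0, 6, 0],
  [0, 0, 0, 6, 0],
  [0, 0, 0, 6, 0],
  [0, 0, 0, 6, 0],
])

```text
time: 11.2
eef_pos: [0.5489, 0.0623, 0.1244]
tcp_rot: [0.68, 0.199, -0.677, 0.2]
contact_force: [-2.9, 1.9, 9.2]
opening: 0.083
```

```bash
python3 -c "
from h import *
show()"
```

```text
t 11.2 p [0.5489 0.0623 0.1244] q [-0.07  0.13  1.97  0.    1.04  0.93] F [-2.9  1.9  9.2] T [ 0.14  0.65 -0.03] op 0.083
yaw of tool y -57.28 toolx [ 0.006  0.    -1.   ]
```

Request:
drive_tool([
  [0, 0, 0, 5, 0],
  [0, 0, 0, 5, 0],
  [0, 0, 0, 5, 0],
  [0, 0, 0, 4, 0],
  [0, 0, 0, 3, 0],
  [0, 0, 0, 0, 0],
])

```text
time: 11.8
eef_pos: [0.549, 0.062, 0.1244]
tcp_rot: [0.706, 0.067, -0.702, 0.067]
contact_force: [-3.2, 0.9, 9.2]
opening: 0.085
```

```bash
python3 -c "
from h import *
show()"
```

```text
t 11.8 p [0.549  0.062  0.1244] q [-0.07  0.13  1.97  0.    1.04  1.31] F [-3.2  0.9  9.2] T [ 0.08  0.58 -0.  ] op 0.085
yaw of tool y -79.09 toolx [ 0.006 -0.    -1.   ]
```

Request:
drive_tool([
  [0, 0, 0, 1, 0],
  [-0.1, 0, 0, 0, 0],
  [-0.1, 0, 0, 0, 0],
  [-0.1, 0, 0, 0, 0],
  [0, 0, 0, 0, 0],
])

```text
time: 12.3
eef_pos: [0.5489, 0.062, 0.1272]
tcp_rot: [0.707, 0.061, -0.702, 0.062]
contact_force: [-2.5, 0.7, 8.8]
opening: 0.086
```

Request:
drive_tool([
  [-0.05, 0, 0, 0, 0],
  [-0.05, 0, 0, 0, 0],
  [0, 0, 0, 0, 0],
])

```text
time: 12.6
eef_pos: [0.5489, 0.062, 0.128]
tcp_rot: [0.707, 0.061, -0.702, 0.062]
contact_force: [-2.0, 0.5, 8.7]
opening: 0.085
```

Request:
drive_tool([
  [-0.05, 0, 0, 0, 0],
  [-0.05, 0, 0, 0, 0],
  [0, 0, 0, 0, 0],
])

```text
time: 12.9
eef_pos: [0.5487, 0.0621, 0.1282]
tcp_rot: [0.707, 0.061, -0.702, 0.061]
contact_force: [0.0, 0.5, 6.9]
opening: 0.086
```

Request:
drive_tool([
  [0, 0, 0, 0, 0.2],
  [0, 0, 0, 0, 0.35],
  [0, 0, 0, 0, 0.35],
  [-1.0, 0, 0, 0, 0.35],
  [-2.0, 0, 0, 0, 0.35],
  [-2.0, 0, 0, 0, 0.35],
  [-2.0, 0, 0, 0, 0.35],
  [0, 0, 0, -8.5, 0.35],
  [0, 0, 0, -8.5, 0.35],
  [0, 0, 0, -8.5, 0.35],
])

```text
time: 13.9
eef_pos: [0.5468, 0.062, 0.1977]
tcp_rot: [0.673, 0.217, -0.672, 0.218]
contact_force: [0.4, 0.3, 0.2]
opening: 0.348
```

Request:
drive_tool([
  [0, 0, 0, -8.5, 0.35],
  [0, 0, 0, -8.5, 0.35],
  [0, 0, 0, -8.5, 0.35],
  [0, 0, 0, -8.5, 0.35],
  [0, 0, 0, -8.5, 0.35],
  [0, 0, 0, -8.5, 0.35],
  [0, 0, 0, -8.5, 0.35],
  [0, 0, 0, -5, 0.35],
  [0, 0, 0, 0, 0.35],
])

```text
time: 14.8
eef_pos: [0.5466, 0.0621, 0.1973]
tcp_rot: [0.455, 0.541, -0.455, 0.542]
contact_force: [1.2, 0.1, -1.2]
opening: 0.348
```

```bash
python3 - <<'E'
from h import *; from plant import read_camera
S=read_camera("scene");T=read_camera("top")
im=S["frame"][150:270,250:410,::-1]
cv2.imwrite("pics/s3.png",cv2.resize(im,None,fx=5,fy=5,interpolation=cv2.INTER_CUBIC))
rs=reds(S,(280,185,345,260)); rt=reds(T,(175,180,245,230)); print(rs,rt)
for _,a in rt:
  for _,b in rs:
    p,e=tri([ray(T,*a),ray(S,*b)])
    if e[0]<4: print(p.round(4),round(e[0],1))
show([.5321,.1506,.2])
E
```

```text
[([286, 213, 8, 11, 61], [290.07, 218.36]), ([317, 224, 11, 6, 37], [321.97, 226.38]), ([317, 229, 7, 5, 22], [320.05, 231.27])] []
t 14.9 p [0.5466 0.0621 0.1972] q [-0.07  0.04  1.92 -0.    1.18 -0.24] F [ 0.1 -0.2 -0.3] T [ 0.04 -0.01  0.01] op 0.349
yaw of tool y 9.86 toolx [ 0. -0. -1.]
shift tool cm [-0.28  0.08 -8.97]
```

View pics/s3.png

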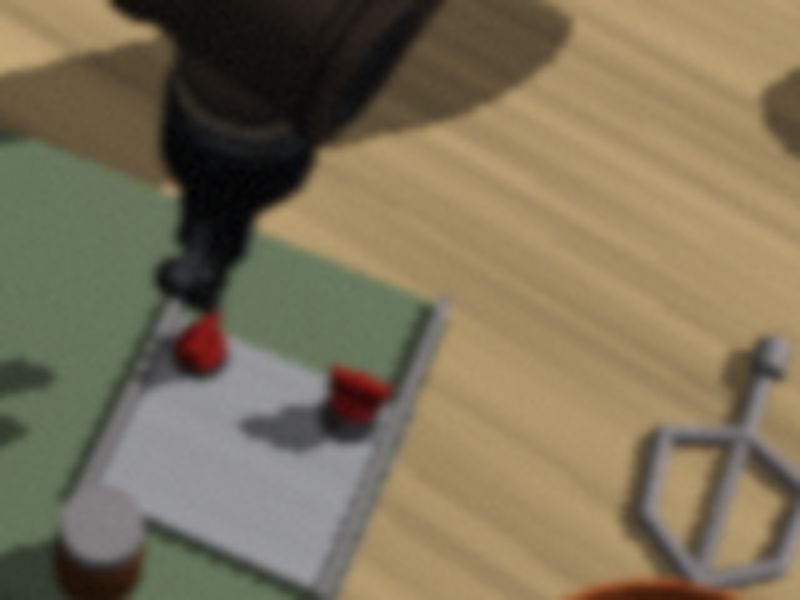

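The right stud (205,345) is down with its wing turned along x. The left stud at (358,395) is still out, so I move to it.

Request:
drive_tool([
  [0, 0.1, -3, 0, 0.4],
  [0, 0, -3, 0, 0.4],
  [0, 0, -3, 0, 0.4],
  [1.5, 0, 0, 0, 0.4],
  [1.5, 0, 0, 0, 0.4],
  [1.2, 0, 0, 0, 0.4],
  [0.8, 0, 0, 0, 0.4],
  [0.4, 0, 0, 0, 0.4],
  [0, 0, 0, 0, 0.4],
])

```text
time: 15.8
eef_pos: [0.5317, 0.1503, 0.1419]
tcp_rot: [0.455, 0.542, -0.455, 0.541]
contact_force: [0.6, 0.2, 0.0]
opening: 0.399
```

```bash
python3 -c "
from h import *
show([.5321,.1506,.1435])"
```

```text
t 15.8 p [0.5317 0.1503 0.1419] q [ 0.09  0.11  1.95 -0.    1.08 -0.08] F [0.6 0.2 0. ] T [0.01 0.02 0.01] op 0.399
yaw of tool y 9.91 toolx [-0.002 -0.    -1.   ]
shift tool cm [-0.16  0.04 -0.03]
```

Request:
drive_tool([
  [-0.15, 0, 0, 0, 0.3],
  [0, 0, 0, 0, 0.15],
  [0, 0, 0, 0, 0.05],
  [0, 0, 0, 0, 0.0],
  [0, 0, 0, 0, 0.0],
  [0, 0, 0, 0, 0.0],
], force=40)

```text
time: 16.4
eef_pos: [0.5319, 0.1508, 0.1447]
tcp_rot: [0.455, 0.542, -0.455, 0.542]
contact_force: [-2.7, -2.3, 3.8]
opening: 0.086
```

```bash
python3 -c "
from h import *
show()"
```

```text
t 16.4 p [0.5319 0.1508 0.1447] q [ 0.09  0.11  1.95 -0.    1.08 -0.08] F [-2.7 -2.3  3.8] T [-0.25  0.59  0.01] op 0.086
yaw of tool y 9.98 toolx [-0. -0. -1.]
```

Request:
drive_tool([
  [0.2, 0, 0, 0, 0],
  [0.2, 0, 0, 0, 0],
  [0.2, 0, 0, 0, 0],
  [0.2, 0, 0, 0, 0],
  [0.1, 0, 0, 0, 0],
  [0, 0, 0, 0, 0],
], force=50)

```text
time: 17.0
eef_pos: [0.532, 0.1508, 0.1358]
tcp_rot: [0.454, 0.542, -0.455, 0.542]
contact_force: [-3.9, -1.0, 6.0]
opening: 0.09
```

Request:
drive_tool([
  [0.1, 0, 0, 0, 0],
  [0, 0, 0, 0, 0],
])

```text
time: 17.2
eef_pos: [0.532, 0.1508, 0.1349]
tcp_rot: [0.454, 0.542, -0.455, 0.542]
contact_force: [-4.1, -1.8, 6.2]
opening: 0.086
```

Request:
drive_tool([
  [0.1, 0, 0, 0, 0],
  [0, 0, 0, 0, 0],
])

```text
time: 17.4
eef_pos: [0.532, 0.1508, 0.134]
tcp_rot: [0.454, 0.542, -0.455, 0.542]
contact_force: [-5.1, -1.7, 6.2]
opening: 0.085
```

Request:
drive_tool([
  [0.1, 0, 0, 0, 0],
  [0, 0, 0, 0, 0],
])

```text
time: 17.6
eef_pos: [0.5321, 0.1508, 0.1334]
tcp_rot: [0.454, 0.542, -0.455, 0.542]
contact_force: [-4.6, -1.2, 8.0]
opening: 0.091
```

Request:
drive_tool([
  [0.1, 0, 0, 0, 0],
  [0, 0, 0, 0, 0],
])

```text
time: 17.8
eef_pos: [0.5322, 0.1508, 0.1333]
tcp_rot: [0.454, 0.542, -0.455, 0.542]
contact_force: [-6.9, -1.6, 12.5]
opening: 0.087
```

Request:
drive_tool([
  [0.1, 0, 0, 0, 0],
  [0, 0, 0, 0, 0],
])

```text
time: 18.0
eef_pos: [0.5323, 0.1509, 0.1332]
tcp_rot: [0.454, 0.542, -0.455, 0.542]
contact_force: [-8.2, -1.9, 16.3]
opening: 0.088
```

Request:
drive_tool([
  [-0.14, -0.12, 0, 0, 0],
  [0.0, 0, 0, 0, 0],
])

```text
time: 18.2
eef_pos: [0.5319, 0.1508, 0.1334]
tcp_rot: [0.455, 0.541, -0.454, 0.542]
contact_force: [-3.2, -2.3, 8.8]
opening: 0.087
```

Request:
drive_tool([
  [0, 0, 0, 4, 0],
  [0, 0, 0, 5, 0],
  [0, 0, 0, 5, 0],
  [0, 0, 0, 5, 0],
])

```text
time: 18.6
eef_pos: [0.532, 0.1507, 0.1334]
tcp_rot: [0.539, 0.458, -0.538, 0.459]
contact_force: [-3.8, -1.1, 9.0]
opening: 0.084
```

```bash
python3 -c "
from h import *
show()"
```

```text
t 18.6 p [0.532  0.1507 0.1334] q [ 0.09  0.12  1.96 -0.    1.06  0.25] F [-3.8 -1.1  9. ] T [-0.25  0.59  0.01] op 0.084
yaw of tool y -9.23 toolx [ 0.003  0.    -1.   ]
```

Turning freely at the floor; continuing.

Request:
drive_tool([
  [0, 0, 0, 6, 0],
  [0, 0, 0, 6, 0],
  [0, 0, 0, 6, 0],
  [0, 0, 0, 6, 0],
  [0, 0, 0, 6, 0],
  [0, 0, 0, 6, 0],
  [0, 0, 0, 6, 0],
  [0, 0, 0, 6, 0],
])

```text
time: 19.4
eef_pos: [0.5321, 0.1506, 0.1334]
tcp_rot: [0.679, 0.199, -0.677, 0.2]
contact_force: [-3.6, -1.9, 9.1]
opening: 0.087
```

Request:
drive_tool([
  [0, 0, 0, 5, 0],
  [0, 0, 0, 5, 0],
  [0, 0, 0, 5, 0],
  [0, 0, 0, 4, 0],
  [0, 0, 0, 4, 0],
  [0, 0, 0, 0, 0],
])

```text
time: 20.0
eef_pos: [0.5321, 0.1505, 0.1334]
tcp_rot: [0.706, 0.061, -0.703, 0.061]
contact_force: [-3.2, -1.2, 8.2]
opening: 0.089
```

```bash
python3 -c "
from h import *
show()"
```

```text
t 20.0 p [0.5321 0.1505 0.1334] q [ 0.09  0.12  1.96 -0.    1.06  1.49] F [-3.2 -1.2  8.2] T [-0.36  0.56 -0.02] op 0.089
yaw of tool y -80.09 toolx [ 0.003 -0.001 -1.   ]
```

Request:
drive_tool([
  [-0.1, 0, 0, 0, 0],
  [-0.1, 0, 0, 0, 0],
  [-0.1, 0, 0, 0, 0],
  [0, 0, 0, 0, 0],
])

```text
time: 20.4
eef_pos: [0.532, 0.1505, 0.136]
tcp_rot: [0.705, 0.061, -0.703, 0.062]
contact_force: [-0.4, -1.4, 7.0]
opening: 0.086
```

Request:
drive_tool([
  [-0.1, 0, 0, 0, 0],
  [-0.1, 0, 0, 0, 0],
  [0, 0, 0, 0, 0],
])

```text
time: 20.7
eef_pos: [0.5319, 0.1505, 0.1372]
tcp_rot: [0.705, 0.061, -0.703, 0.062]
contact_force: [0.5, -2.0, 3.5]
opening: 0.085
```

Request:
drive_tool([
  [0, 0, 0, 0, 0.2],
  [0, 0, 0, 0, 0.35],
  [0, 0, 0, 0, 0.35],
  [-1.0, 0, 0, 0, 0.35],
  [-2.5, 0, 0, 0, 0.35],
  [-3, 0, 0, 0, 0.35],
  [-3, 0, 0, 0, 0.35],
  [-3, 0, 2, 0, 0.35],
  [-3, 0, 3, 0, 0.35],
  [0, 0, 3, 0, 0.35],
])

```text
time: 21.7
eef_pos: [0.4535, 0.137, 0.2979]
tcp_rot: [0.708, 0.062, -0.701, 0.061]
contact_force: [0.2, -0.5, 0.3]
opening: 0.348
```

Request:
drive_tool([
  [0, -4, 0, 0, 0.35],
  [0, -4, 0, 0, 0.35],
  [0, -4, 0, 0, 0.35],
  [0, -4, 0, 0, 0.35],
  [0, -4, 0, 0, 0.35],
  [0, 0, 0, 0, 0.35],
  [0, 0, 0, 0, 0.35],
])

```text
time: 22.4
eef_pos: [0.417, 0.3345, 0.292]
tcp_rot: [0.704, 0.062, -0.704, 0.062]
contact_force: [-0.1, -0.3, 0.1]
opening: 0.352
```

```bash
python3 - <<'E'
from h import *; from plant import read_camera
S=read_camera("scene");T=read_camera("top")
a=cv2.resize(S["frame"][150:310,175:350,::-1],(525,480),interpolation=cv2.INTER_CUBIC)
b=cv2.resize(T["frame"][130:250,170:240,::-1],(280,480),interpolation=cv2.INTER_CUBIC)
cv2.imwrite("pics/f.png",np.hstack([a[:, :515],b]))
rs=reds(S,(270,185,345,260)); rt=reds(T,(175,180,245,230)); print(rs,rt)
for _,a in rt:
  for _,b in rs:
    p,e=tri([ray(T,*a),ray(S,*b)])
    if e[0]<4: print(p.round(4),round(e[0],1))
show()
E
```

```text
[([286, 212, 8, 12, 65], [290.38, 218.0]), ([316, 223, 9, 13, 68], [320.81, 229.34])] [([219, 194, 7, 8, 43], [221.74, 197.81]), ([191, 199, 7, 8, 41], [194.0, 202.68])]
[0.5464 0.0637 0.1251] 0.5
[0.5302 0.1516 0.1334] 0.6
t 22.5 p [0.4175 0.3333 0.292 ] q [ 0.48 -0.07  1.85 -0.    1.36  1.88] F [ 0.1 -0.3 -0.4] T [-0.    0.04  0.01] op 0.35
yaw of tool y -80.06 toolx [ 0. -0. -1.]
```

View pics/f.png

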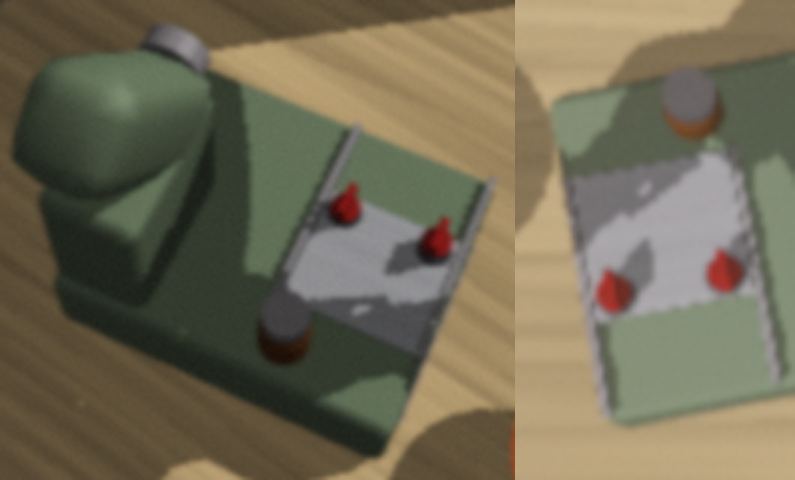

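Both studs are down with their wings along x, at (345,205) and (437,240). The cover is over the port and the jar is where it was. Handing in.

```bash
python3 -c "
from plant import sign_off
print(sign_off())"
```

```text
the job is handed in; nothing more can be done
None
```

The cover is fully home, both studs are locked, and the job was handed in at 22.5 s with the arm clear of everything.

- **Cover:** I slid it about 46 mm by the right stud until it met a firm stop at about 7 N. It started only partly open, and 46 mm matches the distance I worked out from the deck edges. The final pictures show the port covered.
- **Right stud:** The floor was felt at about 19.7 mm. I turned it about 90° clockwise within about 0.3 mm of the floor, with almost no resisting torque. It rose about 4 mm into its notch and held.
- **Left stud:** The floor was felt at about 11.4 mm. I turned it the same way, and it rose about 3.8 mm into its notch and held.
- **Force:** Peak downward force was about 17 N, at most 9 N beyond the spring.

The last pictures show both wings low and lying along x. Triangulation put the red parts at about 125 mm (right) and 133 mm (left). That is 6 mm below the expected wing centres on both sides, which I put down to the red disc being counted in the measurement. The jar looks unmoved. I did not measure the speed knob, bowl, paddle or crock afterwards, but the arm never went near them.

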